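# Turn a trolley wheel valve-up by its spokes

### The arm

A 6-joint arm with a two-finger parallel gripper is mounted at the origin on the work surface. World frame = base frame: x ahead of the robot, y to its left, z up, the work surface at z = 0. Lengths are in m, angles in rad, forces in N, time in s.
With the tool pointing down it reaches from about 0.25 to 0.8 m from the base axis. Payload 3.9 kg.
Tool frame: the origin (TCP) lies on the centre line of the jaws, within the pads' length; the fingertips stand 11 mm ahead of it and the grasp point (between the pads) lies 8 mm behind it; z points along the fingers, y is the line along which they close (so a half turn about z gives the same grasp; the last joint's range is limited). The gripper opens to 85 mm and grips with 20 to 120 N. Pads are 22 mm wide; open, the fingers measure 114 mm over their backs; the gripper's body (76 mm by 85 mm) begins 54 mm behind the grasp point. The pads swing forward as they close: fully open they stand 13 mm farther back than shut.
Start: joints at [-1.213, 0.26, -0.138, 1.173, 0, 1.571], TCP at [0.184, -0.492, 0.219] pointing down, gripper open.
Joint ranges: [-2.78, 2.78], [-0.83, 1.72], [-1.28, 1.37], [-1.9, 2.12], [-1.57, 1.48], [-3.14, 3.14]. Speed limits (rad/s): [2.57, 2.57, 3.14, 3.14, 3.14, 3.14].

### API

Orientations are given as a rotation vector (axis times angle).
In Python, from plant import monitor, eyes, bot gives the robot as it stands. The module is installed in compiled form; this text tells all that it offers.
- The arm moves only by the tool play_rows, never from a script. Its argument "deltas" is a list of rows, each a list of 7 numbers: the shift along the tool's x, y, z in mm, then the turn, a rotation vector about the tool's x, y, z in rad, then the opening, from 0 (shut) to 1 (fully open). A call has 1 to 12 rows; each row is the pose to reach, as a shift and turn from the pose commanded when the call began, along the tool's axes at that moment; what a row does not reach only later rows make up. A row lasts 1/10 s, in which the tool goes at most 50 mm and 8.59 degrees, less where a joint would pass 70% of its speed; a pose out of reach is approached as far as the arm can. A call with a gripper value outside its range is refused whole. The fingers move at their own pace and stop on an object; the grip force is fixed at half the most. Time passes only in rows, so rows that repeat a pose let the fingers close. It gives the time, the measured TCP pose, the force, the opening and the grip force at its end, in the units of the state.
- monitor.read_state(): the state, without advancing time (a new reading comes with each control period).
- eyes.snapshot(name): name is "scene" or "side" or "wrist"; returns a dict with "img" (420x560x3 uint8, red, green, blue), "z_map" (420x560 float32, m along the optical axis (not along the pixel's ray), 0 where there is no reading), "fovy" (degrees; the focal length in pixels is half the picture's height over the tangent of half this angle, whatever the lens; pixels are square), "cx", "cy" (the principal point, pixels), "T" (4x4, takes a point from camera to world coordinates). Camera axes: x right, y down, z forward; pixel columns grow to the right and rows downward; lengths in m; the calibration is good to about 2 mm. A picture is of the moment at which its call begins.
- bot.close_job(): hands the job in; it is judged then, once.
The state is a dict: "time": time; "qpos": joint angles; "qvel": joint speeds; "joint_efforts": joint torques, N m; "ee_pos": TCP position; "ee_rot": TCP orientation; "wrist_force": force on the tool from outside, world axes, zero at the start; "moment": the same for the moment, N m; "grip_width": finger opening in m; "grasp_force": force on a finger pad.
Only numpy, scipy, OpenCV 4.12 (cv2) and the standard library are available. Lean on these libraries where they do the work, as an engineer would, in place of code of your own. Each camera call takes 0.05 s, during which the arm holds its last target. There are 200 camera calls.

### The job

The wheel of a sheet-metal trolley sits on the bench stand to be pumped up. With the fingertips, steadily push one spoke after another to turn the wheel until its valve stem stands at the very top, straight above the hub, and leave it at rest there. Push only on the spokes, not on the tyre or the valve stem, and leave the other things on the bench where they are.

Things in the scene. Friction and masses are not known exactly. Their poses are not given: they have to be found in the camera images.
- stand: Grey wheel stand bolted to the bench: flat foot, post 75 mm behind the spokes, below the hub. Origin on the bench below the hub; z up; x horizontal, away from the wheel's open front (which looks roughly to the robot's left) to the post; y across the wheel. The wheel leans back 0.60 rad: its axle points 0.60 rad below +x, and up within the wheel's plane is (sin 0.60, 0, cos 0.60) in these axes.
- hub (a point): Centre of the wheel, on the axle, in the plane of the spokes, 175 mm above the bench (fixed to the stand, axes as the stand's). The hub is a dark cylinder of 26 mm radius that reaches 36 mm to the front.
- wheel (a joint): Angle of the trolley wheel (rad): 0 or any multiple of 2 pi with the valve stem at the very top; grows as it turns clockwise seen from its open front, so at pi/2 the stem is on the stand's -y side. Turns both ways without stops, against about 0.3 N m of drag (4 N at mid-spoke), and stays where it is left. Wheel 314 mm over the tyre; rim 34 mm wide, inner radius 110 mm.
- valve (a point): Middle of the valve stem, 90 mm from the hub centre, in the plane of the spokes. The stem is a straight black and brass pin, 13 mm thick and 40 mm long, that stands on the inside of the rim and points at the hub (from 110 to 70 mm from the hub centre).
- spokes: Five straight round bare-metal spokes (14 mm thick, free from radius 26 to 110 mm) with the hub, in the wheel's middle plane, open from the front; they turn with the wheel. Origin at the hub centre, x along the axle away from the front, z towards the valve stem. About the axle the spokes lie 36, 108, 180, 252 and 324 degrees from the stem, which is midway between two.
- tyre: Black rubber tyre, round in section, 42 mm thick, between radius 115 and 157 mm; turns with the wheel. Origin at the hub centre.
- stem: The valve stem as a body; its origin is at the hub centre, z towards the stem.
- tape: Roll of green tape standing flat, 100 mm across, 48 mm high; origin at the centre of its underside.
- gauge: Round tyre gauge lying face up, 60 mm across, 23 mm high, with a brass nozzle 50 mm long; origin under the centre of the dial.
- oil: White oil bottle with black cap, 60 mm across, 140 mm high; origin at the centre of its underside.
- snips: Pair of tin snips lying flat, 240 mm long, 16 mm high; origin under the pivot.
- blanks: Small stack of half-round sheet steel blanks, about 200 mm by 110 mm, 8 mm high; origin under the middle.
- pencil: Pencil lying flat, 160 mm long, 8 mm thick; origin under its middle.

How it is judged:
By the outcome, as a careful person would: the job done as asked, in the order asked, and still so for the second after the job is handed in, with the robot touching nothing.
It also fails if it takes over 61 s, if anything falls off the work surface, if the arm or the gripper's body presses on something with over 40 N, if the wrist force passes 120 N, or if a joint passes its speed limit or range.

## Working session

There is one attempt and no reset: what is moved stays moved. The work goes in short steps, Python scripts to look and compute and a tool call to move; the robot and the scene stay as the last step left them, time stands still between calls to the robot, and variables do not carry over. Pictures are saved under pics/ and viewed, at most 10 in all, crops included, and the job is handed in when it is done.

Besides the shell and the picture viewer there is one more tool, called after "Emit:" as a command line: name --pt "numbers of a row" for each row, then --argument value for the rest. play_rows: Moves the arm, as the interface text tells. Its arguments: {"type":"object","properties":{"deltas":{"type":"array"}},"required":["deltas"]}

```bash
mkdir -p pics; python3 - <<'E'
from plant import monitor, eyes, bot
import cv2,numpy as np
s=monitor.read_state(); print(s)
ims=[]
for n in ["scene","side","wrist"]:
    d=eyes.snapshot(n); np.savez(f"{n}0.npz",**d); print(n,d["fovy"],d["cx"],d["cy"],np.round(d["T"],3).tolist())
    cv2.imwrite(f"pics/{n}0.png",d["img"][:,:,::-1])
E
```

```text
{'time': 0.0, 'qpos': array([-1.21294762e+00,  2.60683616e-01, -1.39419735e-01,  1.17269215e+00,
       -1.83061106e-05,  1.57083296e+00]), 'qvel': array([ 0.00016596,  0.0003252 , -0.00215174,  0.00192146, -0.00063666,
       -0.00014826]), 'joint_efforts': array([-2.27968885e-03, -4.05669522e+01,  2.53925639e+01,  1.88262365e-02,
       -2.62628273e-04, -5.20000256e-07]), 'ee_pos': array([ 0.18362533, -0.49106152,  0.21774598]), 'ee_rot': array([-3.08951684e+00, -5.58706920e-01,  5.86869061e-04]), 'wrist_force': array([-0.84305144,  0.06808064,  0.65610384]), 'moment': array([0.02888432, 0.01741741, 0.03166316]), 'grasp_force': 0.0, 'grip_width': 0.08523682795474506}
scene 55.78715606616344 283.80317442508164 208.3824230432344 [[0.512, 0.705, -0.491, 0.99], [0.859, -0.429, 0.28, -0.297], [-0.013, -0.565, -0.825, 0.991], [0.0, 0.0, 0.0, 1.0]]
side 53.429344830800225 278.8473535786099 209.42927524603587 [[-0.768, -0.466, 0.439, 0.011], [-0.64, 0.539, -0.548, 0.634], [0.019, -0.702, -0.712, 0.987], [0.0, 0.0, 0.0, 1.0]]
wrist 61.999383843777444 278.15833523795646 211.99522289166134 [[0.35, -0.899, -0.263, 0.251], [-0.937, -0.337, -0.096, -0.466], [-0.002, 0.28, -0.96, 0.371], [0.0, 0.0, 0.0, 1.0]]
```

View pics/scene0.png

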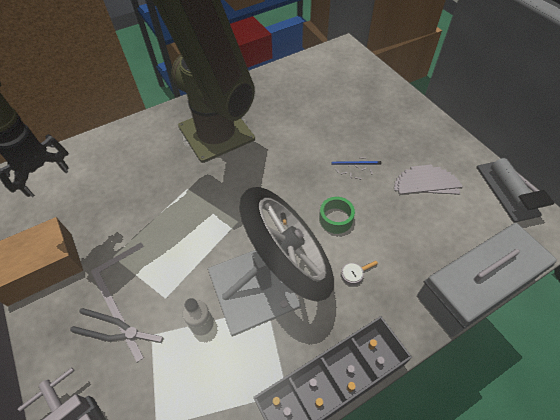

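View pics/side0.png

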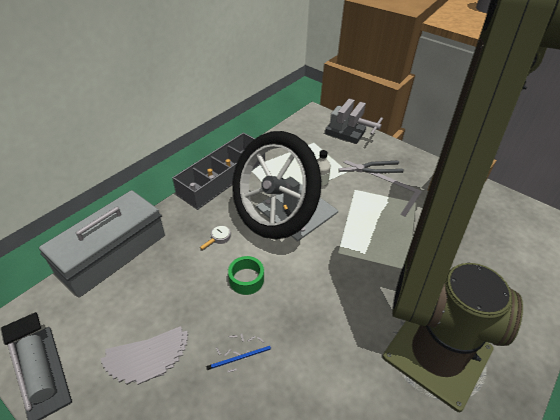

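The wheel's front faces the side camera (tyre about columns 233–321, rows 130–240). A brass-tipped pin shows near (285,207) in the side view and near (283,220) in the scene view. Next I'll fit the tyre from depth and zoom in on the wheel.

```bash
cat > h.py <<'E'
import numpy as np,cv2
from scipy.optimize import least_squares
def cloud(d):
    h,w=d["z_map"].shape; f=h/2/np.tan(np.radians(float(d["fovy"]))/2)
    u,v=np.meshgrid(np.arange(w),np.arange(h)); z=d["z_map"]
    P=np.stack([(u-d["cx"])/f*z,(v-d["cy"])/f*z,z],-1)
    return P@d["T"][:3,:3].T+d["T"][:3,3]
def proj(d,p):
    h=d["z_map"].shape[0]; f=h/2/np.tan(np.radians(float(d["fovy"]))/2)
    q=(np.asarray(p)-d["T"][:3,3])@d["T"][:3,:3]
    return np.stack([q[...,0]/q[...,2]*f+d["cx"],q[...,1]/q[...,2]*f+d["cy"]],-1)
def axes(yaw,L=.6):
    sx=np.array([np.cos(yaw),np.sin(yaw),0]);sy=np.array([-np.sin(yaw),np.cos(yaw),0]);k=np.array([0,0,1.])
    return np.cos(L)*sx-np.sin(L)*k, sy, np.sin(L)*sx+np.cos(L)*k   # axle(back), y, up
E
python3 - <<'E'
from h import *
for n,(a,b,c,e) in dict(side=(225,330,125,245),scene=(235,340,180,305)).items():
    d=np.load(n+"0.npz"); P=cloud(d); I=d["img"].astype(int)
    m=np.zeros(I.shape[:2],bool); m[c:e,a:b]=1
    m&=(I.max(2)<60)&(d["z_map"]>0)&(P[...,2]>.03)
    Q=P[m]; 
    def r(p):
        A,_,_=axes(p[2]); q=Q-[p[0],p[1],p[3]]; ax=q@A; rad=np.linalg.norm(q-ax[:,None]*A,axis=1)
        return np.hypot(rad-.136,ax)-.021
    m0=Q.mean(0)
    s=least_squares(r,[m0[0],m0[1],-1.57,.175],loss="soft_l1",f_scale=.003)
    print(n,m.sum(),s.x,np.median(abs(r(s.x))))
    img=d["img"][c-5:e+5,a-5:b+5,::-1]
    cv2.imwrite(f"pics/{n}z.png",cv2.resize(img,None,fx=4.4,fy=4.4,interpolation=cv2.INTER_CUBIC))
E
```

```text
side 3956 [ 0.59219253 -0.05854227 -1.71297558  0.17487449] 0.0020882915211113684
scene 683 [ 0.59090485 -0.05853628 -1.70241749  0.17451225] 0.0004233676579029899
```

View pics/sidez.png

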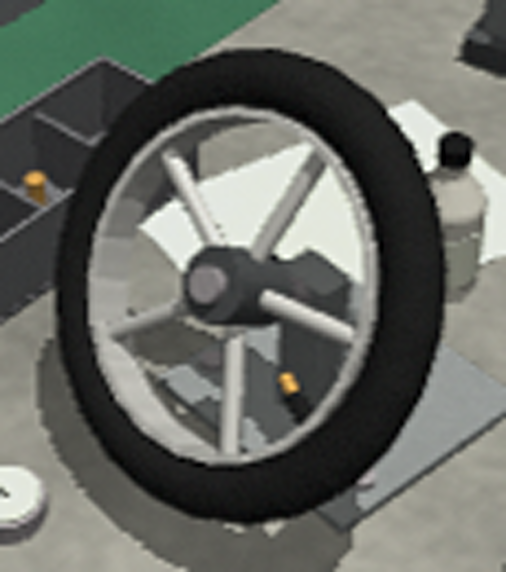

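The crop shows the hub at the centre and five spokes. The stem, with its brass tip near crop (290,383), points lower right between the down spoke and the right-hand spoke. Now I'll compute its angle and plan the way there.

```bash
cat >> h.py <<'E'
from scipy.spatial.transform import Rotation as Ro
H=np.array([.5915,-.0585,.175]); A,Y,U=axes(-1.705)
def W(phi,r,ax): # phi clockwise deg from top, ax = along axle (back +)
    p=np.radians(phi); return H+r*(np.cos(p)*U-np.sin(p)*Y)+ax*A
def plane(d,uv):
    f=420/2/np.tan(np.radians(float(d["fovy"]))/2); uv=np.atleast_2d(uv)
    k=np.c_[(uv[:,0]-d["cx"])/f,(uv[:,1]-d["cy"])/f,np.ones(len(uv))]@d["T"][:3,:3].T; o=d["T"][:3,3]
    X=o+k*(((H-o)@A)/(k@A))[:,None]-H
    return np.linalg.norm(X,axis=1), np.degrees(np.arctan2(-X@Y,X@U))%360
def angles(d):
    I=d["img"].astype(int); h,w=I.shape[:2]; u,v=np.meshgrid(np.arange(w),np.arange(h))
    r,ph=plane(d,np.c_[u.ravel(),v.ravel()]); r=r.reshape(h,w); ph=ph.reshape(h,w)
    b=(I[...,0]-I[...,2]>70)&(r>.055)&(r<.1)
    P=cloud(d); ax=(P-H)@A
    s=(r>.045)&(r<.1)&(abs(ax)<.015)&(I.min(2)>90)&(d["z_map"]>0)
    t=np.radians(ph[s]); off=np.angle(np.exp(5j*t).mean())/5  # spokes at phi=off+72k
    return (r[b].mean() if b.any() else 0, ph[b].mean() if b.any() else -1, b.sum()), np.degrees(off)%72, s.sum(), abs(np.exp(5j*t).mean())
def deltas(s,targets):
    R0=Ro.from_rotvec(s["ee_rot"]); p0=s["ee_pos"]
    for p,R in targets:
        print(np.round(R0.inv().apply(np.asarray(p)-p0)*1000,0),np.round((R0.inv()*R).as_rotvec(),3))
def wheelrot(R0): # minimal turn taking tool z to axle
    z=R0.apply([0,0,1]); c=np.cross(z,A); return Ro.from_rotvec(c/np.linalg.norm(c)*np.arccos(z@A))*R0
E
python3 - <<'E'
from h import *
from plant import monitor
for n in("side","scene"):
    d=np.load(n+"0.npz"); print(n,angles(d))
s=monitor.read_state(); R0=Ro.from_rotvec(s["ee_rot"])
Rd=Ro.from_euler("z",1.4)*R0   # q1 -1.21 -> ~0.2
T=wheelrot(Rd); print(T.as_matrix().round(2),A,U,Y)
pre=W(345,.07,-.09); print("pre",pre)
deltas(s,[((.30,-.30,.42),Ro.from_euler("z",.5)*R0),((.42,.05,.42),Ro.from_euler("z",1.3)*R0),(pre-A*.08,T),(pre,T)])
E
```

```text
side ((np.float64(0.07983270449947454), np.float64(112.60256616152088), np.int64(13)), np.float64(7.431845292833891), np.int64(412), np.float64(0.8013155321542872))
scene ((np.float64(0.08005980068236512), np.float64(114.54887348192983), np.int64(9)), np.float64(6.936524382621121), np.int64(489), np.float64(0.33232725405160146))
[[-0.24  0.96 -0.11]
 [ 0.57  0.05 -0.82]
 [-0.78 -0.26 -0.56]] [-0.11043089 -0.81791436 -0.56464247] [-0.07554983 -0.55956532  0.82533561] [ 0.99100819 -0.13380119  0.        ]
pre [ 0.61428492 -0.02514673  0.28162273]
[ 176. -139. -202.] [ 0.    -0.001 -0.5  ]
[ 411. -425. -201.] [ 0.    -0.002 -1.3  ]
[ 598. -344. -108.] [-0.389 -0.976 -1.281]
[ 567. -286.  -63.] [-0.389 -0.976 -1.281]
```

Both views agree: the stem is at about 115° clockwise and the spokes at 7.4°+72k. I'll swing the arm round to the front, gripper shut.

Emit:
play_rows --pt "90 -70 -100 0 0 -0.15 0" --pt "176 -139 -202 0 0 -0.3 0" --pt "176 -139 -202 0 0 -0.5 0" --pt "176 -139 -202 0 0 -0.5 0" --pt "176 -139 -202 0 0 -0.5 0" --pt "176 -139 -202 0 0 -0.5 0" --pt "230 -210 -202 0 0 -0.65 0" --pt "270 -260 -202 0 0 -0.8 0" --pt "310 -310 -202 0 0 -0.95 0" --pt "350 -360 -202 0 0 -1.1 0" --pt "380 -390 -202 0 0 -1.2 0" --pt "411 -425 -202 0 0 -1.3 0"

```text
time: 1.35
ee_pos: [0.3949, -0.0148, 0.4206]
ee_rot: [2.118, 2.32, 0.0]
wrist_force: [1.1, -0.9, -0.0]
grip_width: 0.0002
grasp_force: 0.0
```

```bash
python3 - <<'E'
from h import *
from plant import monitor
s=monitor.read_state(); R0=Ro.from_rotvec(s["ee_rot"]); print(s["ee_pos"],s["qpos"],s["wrist_force"])
Rd=Ro.from_euler("z",.3)*R0
T=wheelrot(R0); print(T.as_matrix().round(2))
pre=W(331,.07,-.08)
deltas(s,[(pre-A*.1,T),(pre,T)])
E
```

```text
[ 0.3948534  -0.01479316  0.42062625] [-3.72293239e-02  2.58342446e-02  1.01018740e-01  1.64551076e+00
 -2.58714852e-04  1.44242061e+00] [ 1.12941155 -0.94066757 -0.03362203]
[[-0.15  0.98 -0.11]
 [ 0.58 -0.01 -0.82]
 [-0.8  -0.18 -0.56]]
[ 42. 250.  94.] [ 0.217 -0.946 -0.   ]
[-38. 232. 150.] [ 0.217 -0.946 -0.   ]
```

Emit:
play_rows --pt "5 30 10 0.03 -0.1 0 0" --pt "10 60 20 0.05 -0.22 0 0" --pt "20 100 30 0.08 -0.35 0 0" --pt "25 140 45 0.11 -0.48 0 0" --pt "30 180 60 0.14 -0.6 0 0" --pt "36 215 75 0.17 -0.73 0 0" --pt "42 250 90 0.2 -0.85 0 0" --pt "42 250 94 0.217 -0.946 0 0" --pt "42 250 94 0.217 -0.946 0 0" --pt "42 250 94 0.217 -0.946 0 0" --pt "42 250 94 0.217 -0.946 0 0" --pt "42 250 94 0.217 -0.946 0 0"

```text
time: 2.55
ee_pos: [0.6364, 0.042, 0.3272]
ee_rot: [1.618, 1.763, -1.02]
wrist_force: [0.2, -1.1, -0.3]
grip_width: 0.0001
grasp_force: 0.0
```

```bash
cat >> h.py <<'E'
def where(s): # phi, r, axle offset of TCP; tool-z error
    q=s["ee_pos"]-H; return np.degrees(np.arctan2(-q@Y,q@U))%360, np.hypot(q@Y,q@U)*1e3, q@A*1e3, Ro.from_rotvec(s["ee_rot"]).apply([0,0,1])@A
E
python3 - <<'E'
from h import *
from plant import monitor
s=monitor.read_state(); R0=Ro.from_rotvec(s["ee_rot"]); print(s["ee_pos"],s["qpos"],s["wrist_force"],where(s))
T=wheelrot(R0); print(T.as_matrix().round(2))
deltas(s,[(W(331,.07,-.06),T),(W(331,.07,-.004),T)])
E
```

```text
[0.63635192 0.04203517 0.32724773] [ 0.43655438  0.8439048   0.7356733   2.11656177 -0.76618707  2.19328772] [ 0.21880404 -1.05390574 -0.29037899] (np.float64(334.8465543400851), np.float64(72.92633262890241), np.float64(-173.1477293029967), np.float64(0.9999447529096998))
[[-0.14  0.98 -0.11]
 [ 0.58 -0.01 -0.82]
 [-0.81 -0.18 -0.56]]
[  3.   3. 113.] [ 0.008 -0.007 -0.   ]
[  3.   3. 169.] [ 0.008 -0.007 -0.   ]
```

Emit:
play_rows --pt "1 1 40 0 0 0 0" --pt "2 2 80 0 0 0 0" --pt "3 3 113 0 0 0 0" --pt "3 3 113 0 0 0 0" --pt "3 3 113 0 0 0 0"

```text
time: 3.05
ee_pos: [0.6266, -0.0486, 0.2584]
ee_rot: [1.616, 1.763, -1.025]
wrist_force: [-0.3, 0.9, -0.2]
grip_width: -0.0001
grasp_force: 0.0
```

```bash
cat > st.py <<'E'
from h import *
import sys
from plant import monitor,eyes
s=monitor.read_state(); R0=Ro.from_rotvec(s["ee_rot"]); print(round(s["time"],2),s["ee_pos"].round(4),s["qpos"].round(3),s["wrist_force"].round(1),np.round(where(s),3))
if "c" in sys.argv:
    for n in("side","scene"):
        d=eyes.snapshot(n); np.savez(n+"1.npz",**d); print(n,angles(d)); cv2.imwrite(f"pics/{n}_{s['time']:.1f}.png",d["img"][100:270,190:360,::-1].repeat(3,0).repeat(3,1))
T=wheelrot(R0)
for a in sys.argv[1:]:
    if a!="c":
        f,r,x=map(float,a.split(",")); print(a,end=" "); deltas(s,[(W(f,r/1e3,x/1e3),T)])
E
python3 st.py c 331,70,0
```

```text
3.05 [ 0.6266 -0.0486  0.2584] [ 0.325  0.74   0.361  1.756 -0.831  2.063] [-0.3  0.9 -0.2] [331.085  69.288 -59.117   1.   ]
side ((np.float64(0.07949251131204872), np.float64(113.20772233001982), np.int64(15)), np.float64(5.577023735823877), np.int64(244), np.float64(0.6758100760651213))
scene ((np.float64(0.08111002776765086), np.float64(114.70473489175727), np.int64(10)), np.float64(6.859359884448187), np.int64(521), np.float64(0.29744178322039516))
331,70,0 [-1.  0. 59.] [ 0.005 -0.005 -0.   ]
```

Emit:
play_rows --pt "0 0 20 0 0 0 0" --pt "-1 0 40 0 0 0 0" --pt "-1 0 59 0 0 0 0" --pt "-1 0 59 0 0 0 0"

```text
time: 3.55
ee_pos: [0.6212, -0.0962, 0.2228]
ee_rot: [1.614, 1.765, -1.028]
wrist_force: [-0.6, -0.4, -0.4]
grip_width: -0.0002
grasp_force: 0.0
```

```bash
python3 st.py $(seq 328 -4 252 | sed 's/$/,70,0/')
```

```text
3.55 [ 0.6212 -0.0962  0.2228] [ 0.261  0.711  0.216  1.581 -0.864  1.979] [-0.6 -0.4 -0.4] [329.452  67.77    0.587   1.   ]
328,70,0 [-2.  2. -1.] [ 0.004 -0.004  0.   ]
324,70,0 [ 0.  7. -1.] [ 0.004 -0.004  0.   ]
320,70,0 [ 2. 11. -1.] [ 0.004 -0.004  0.   ]
316,70,0 [ 5. 16. -1.] [ 0.004 -0.004  0.   ]
312,70,0 [ 7. 20. -0.] [ 0.004 -0.004  0.   ]
308,70,0 [10. 24. -0.] [ 0.004 -0.004  0.   ]
304,70,0 [14. 27. -0.] [ 0.004 -0.004  0.   ]
300,70,0 [17. 31. -0.] [ 0.004 -0.004  0.   ]
296,70,0 [21. 34. -0.] [ 0.004 -0.004  0.   ]
292,70,0 [25. 37. -0.] [ 0.004 -0.004  0.   ]
288,70,0 [29. 39. -0.] [ 0.004 -0.004  0.   ]
284,70,0 [33. 42. -0.] [ 0.004 -0.004  0.   ]
280,70,0 [37. 44. -0.] [ 0.004 -0.004  0.   ]
276,70,0 [42. 46. -0.] [ 0.004 -0.004  0.   ]
272,70,0 [47. 47. -0.] [ 0.004 -0.004  0.   ]
268,70,0 [51. 48. -0.] [ 0.004 -0.004  0.   ]
264,70,0 [56. 49. -0.] [ 0.004 -0.004  0.   ]
260,70,0 [61. 49. -0.] [ 0.004 -0.004  0.   ]
256,70,0 [66. 49. -0.] [ 0.004 -0.004  0.   ]
252,70,0 [71. 49. -0.] [ 0.004 -0.004  0.   ]
```

Emit:
play_rows --pt "0 7 0 0 0 0 0" --pt "2 11 0 0 0 0 0" --pt "5 16 0 0 0 0 0" --pt "7 20 0 0 0 0 0" --pt "10 24 0 0 0 0 0" --pt "14 27 0 0 0 0 0" --pt "17 31 0 0 0 0 0" --pt "21 34 0 0 0 0 0" --pt "25 37 0 0 0 0 0" --pt "29 39 0 0 0 0 0" --pt "33 42 0 0 0 0 0" --pt "33 42 0 0 0 0 0"

```text
time: 4.75
ee_pos: [0.6578, -0.0766, 0.1877]
ee_rot: [1.612, 1.766, -1.03]
wrist_force: [-0.4, -0.6, -0.3]
grip_width: -0.0001
grasp_force: 0.0
```

```bash
python3 st.py c $(seq 282 -3 252 | sed 's/$/,70,0/')
```

```text
4.75 [ 0.6578 -0.0766  0.1877] [ 0.274  0.811  0.324  1.602 -0.858  1.996] [-0.4 -0.6 -0.3] [282.893  69.919   0.362   1.   ]
side ((np.float64(0.07962976744379231), np.float64(113.47705288862328), np.int64(14)), np.float64(6.435794391546808), np.int64(189), np.float64(0.7687299858510835))
scene ((np.float64(0.08111002776765086), np.float64(114.70473489175727), np.int64(10)), np.float64(9.071345004927213), np.int64(398), np.float64(0.37462572640934394))
282,70,0 [ 1.  1. -0.] [ 0.004 -0.003 -0.   ]
279,70,0 [ 4.  2. -0.] [ 0.004 -0.003 -0.   ]
276,70,0 [ 8.  3. -0.] [ 0.004 -0.003 -0.   ]
273,70,0 [11.  4. -0.] [ 0.004 -0.003 -0.   ]
270,70,0 [15.  5. -0.] [ 0.004 -0.003 -0.   ]
267,70,0 [18.  6. -0.] [ 0.004 -0.003 -0.   ]
264,70,0 [22.  7. -0.] [ 0.004 -0.003 -0.   ]
261,70,0 [26.  7. -0.] [ 0.004 -0.003 -0.   ]
258,70,0 [29.  7. -0.] [ 0.004 -0.003 -0.   ]
255,70,0 [33.  7. -0.] [ 0.004 -0.003 -0.   ]
252,70,0 [37.  7. -0.] [ 0.004 -0.003 -0.   ]
```

View pics/side_4.8.png

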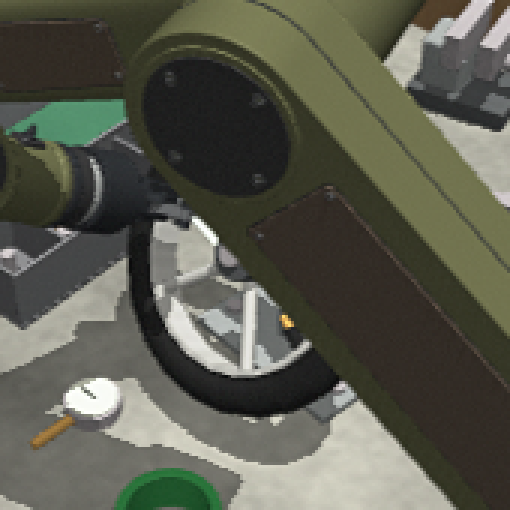

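The gripper, near (180,210), hides the contact. The upper-left spoke near (205,230) hasn't moved, so I'll check with the wrist camera.

```bash
python3 - <<'E'
from h import *
from plant import eyes
d=eyes.snapshot("wrist"); np.savez("wrist1.npz",**d)
cv2.imwrite("pics/wrist1.png",d["img"][:,:,::-1])
print("wrist TCP,tip px",proj(d,W(283,.07,0)),proj(d,W(283,.07,.011)), [proj(d,W(a,.07,0)).round() for a in (295.4,223.4,7.4,151.4)], proj(d,H))
d=np.load("scene1.npz");print("scene",proj(d,W(283,.07,0)),[proj(d,W(a,.07,0)).round() for a in (295.4,223.4,7.4)])
cv2.imwrite("pics/scz.png",cv2.resize(d["img"][175:310,225:345,::-1],None,fx=4.4,fy=4.4,interpolation=cv2.INTER_CUBIC))
E
```

```text
wrist TCP,tip px [276.05290632 265.62043463] [276.09165073 256.50167849] [array([260., 290.]), array([264., 116.]), array([105., 330.]), array([72., 43.])] [138.03302885 204.64887695]
scene [297.077823   264.05751996] [array([293., 261.]), array([308., 262.]), array([271., 231.])]
```

View pics/wrist1.png

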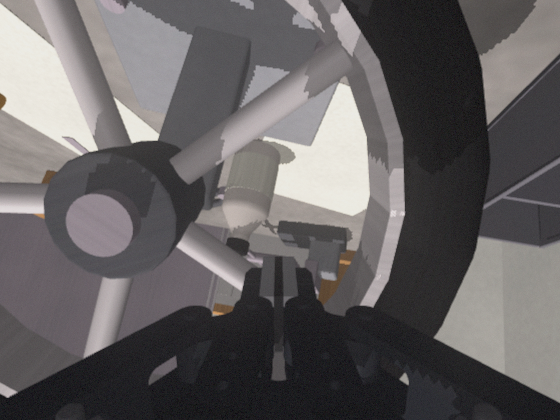

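View pics/scz.png

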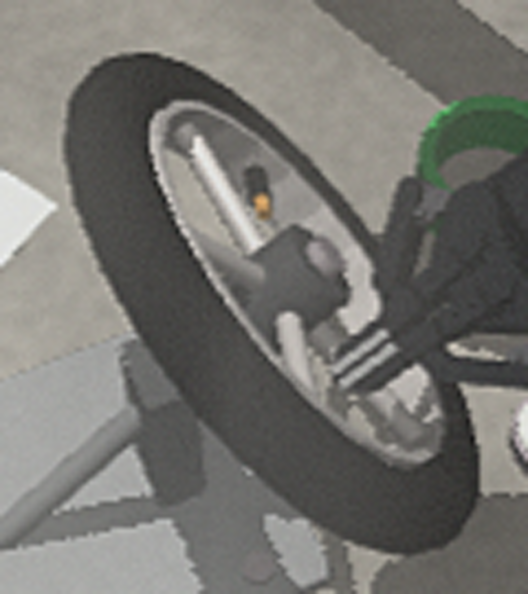

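In the wrist view the fingertip sits at (280,258), in front of the spoke that runs from the hub to (250,275). In the scene crop the tip at (340,385) seems to end close to the spoke plane. I'll measure the tip depth and the spoke plane from the depth map.

```bash
python3 - <<'E'
from h import *
d=np.load("scene1.npz"); P=cloud(d); q=P-H
ax=q@A;y=q@Y;u=q@U; r=np.hypot(y,u); ph=np.degrees(np.arctan2(-y,u))%360
# finger points near tool line (r 70, phi 283): tool line at y0,u0
y0,u0=-.07*np.sin(np.radians(283)),.07*np.cos(np.radians(283))
m=(np.hypot(y-y0,u-u0)<.025)&(ax<.06)&(ax>-.06)
for v,uu in zip(*np.where(m)): 
    if ax[v,uu]>-.025: print(uu,v,(1e3*np.array([ax[v,uu],y[v,uu]-y0,u[v,uu]-u0])).round(),d["img"][v,uu])
for n in("side0","scene0"):
    d=np.load(n+".npz");P=cloud(d);q=P-H;ax=q@A;y=q@Y;u=q@U; r=np.hypot(y,u); ph=np.degrees(np.arctan2(-y,u))%360
    for a in(7.4,79.4,151.4,223.4,295.4):
        m=(abs(r-.068)<.03)&(abs((ph-a+180)%360-180)<12)&(abs(ax)<.03)&(d["z_map"]>0)
        if m.sum(): print(n,a,m.sum(),np.median(ax[m]).round(4),np.percentile(ax[m],[10,90]).round(4),np.median(ph[m]).round(1))
E
```

```text
292 254 [ -5. -21.  13.] [194 192 186]
293 254 [ -6. -21.  11.] [181 175 171]
294 254 [ -7. -21.   6.] [153 150 145]
301 254 [-25.  -8.  14.] [120 119 116]
302 254 [-25.  -9.   9.] [69 70 66]
291 255 [ -3. -19.  16.] [190 186 180]
292 255 [ -6. -17.  18.] [197 191 187]
293 255 [ -7. -17.  14.] [183 179 175]
294 255 [ -6. -19.   8.] [161 157 152]
301 255 [-22.  -8.   9.] [91 89 87]
302 255 [-23.  -7.   7.] [70 68 69]
290 256 [  1. -19.  15.] [170 167 163]
291 256 [ -3. -15.  19.] [191 185 181]
292 256 [ -4. -16.  14.] [195 189 185]
293 256 [ -6. -15.  15.] [186 181 177]
294 256 [ -7. -14.  13.] [166 162 157]
301 256 [-21.  -6.  10.] [95 93 93]
302 256 [-23.  -5.   9.] [107 106 107]
289 257 [  4. -18.  15.] [135 129 127]
290 257 [  1. -16.  17.] [160 157 152]
291 257 [ -2. -14.  18.] [191 187 181]
292 257 [ -4. -13.  18.] [193 189 183]
293 257 [ -5. -12.  15.] [190 186 180]
294 257 [ -6. -12.  14.] [175 171 166]
295 257 [ -6. -14.   7.] [140 136 131]
301 257 [-21.  -2.  13.] [128 125 125]
302 257 [-23.  -1.  11.] [162 162 158]
303 257 [-24.  -0.  11.] [169 169 167]
290 258 [  1. -13.  
[... 1812 characters left out ...]
[-16.  10.  10.] [117 118 116]
303 263 [-16.   9.   5.] [107 107 104]
304 263 [-17.   9.   2.] [85 82 82]
305 263 [-20.  11.   4.] [79 79 78]
306 263 [-21.  12.   3.] [74 73 76]
307 263 [-25.  15.   7.] [78 75 76]
306 264 [-21.  14.   4.] [95 92 90]
307 264 [-20.  12.  -4.] [91 91 89]
side0 7.4 92 -0.0061 [-0.009 -0.001] 12.7
side0 79.4 89 -0.0061 [-0.0092 -0.0018] 78.9
side0 151.4 95 -0.0052 [-0.0089  0.0004] 145.7
side0 223.4 72 -0.0061 [-0.0095 -0.0031] 219.3
side0 295.4 90 -0.006 [-0.0089 -0.0011] 298.7
scene0 7.4 71 -0.0043 [-0.007   0.0011] 4.5
scene0 79.4 136 -0.0017 [-0.0062  0.0047] 73.9
scene0 223.4 140 -0.0025 [-0.0064  0.0037] 227.7
scene0 295.4 74 -0.0045 [-0.0069  0.001 ] 301.3
```

```bash
python3 - <<'E'
from h import *
from plant import monitor
s=monitor.read_state(); R=Ro.from_rotvec(s["ee_rot"])
for n in("wrist1","scene1","side1"):
    d=np.load(n+".npz"); P=cloud(d); h=P.shape
    q=R.inv().apply((P-s["ee_pos"]).reshape(-1,3)).reshape(h)*1e3
    m=(abs(q[...,0])<20)&(abs(q[...,1])<20)&(q[...,2]>-120)&(q[...,2]<30)&(d["z_map"]>0)
    if n!="wrist1": m&=d["img"].max(2)<999
    print(n,m.sum())
    for z in range(-60,30,5):
        k=m&(q[...,2]>=z)&(q[...,2]<z+5)
        if k.sum(): print(z,k.sum(),q[k].min(0).round(),q[k].max(0).round(),d["img"][k].mean(0).round())
d=np.load("wrist1.npz");print(d["z_map"][255:300:5,[265,279,290]])
E
```

```text
wrist1 19828
-60 1355 [-11. -20. -60.] [ 16.  20. -55.] [38. 37. 39.]
-55 403 [ -8. -20. -55.] [ 15.  20. -50.] [49. 46. 47.]
-50 782 [ -9.  -5. -50.] [ 14.   9. -45.] [57. 55. 57.]
-45 380 [  8. -12. -45.] [ 14.  15. -40.] [61. 59. 61.]
-40 457 [  8. -12. -40.] [ 14.  15. -35.] [56. 55. 56.]
-35 393 [  8. -12. -35.] [ 14.  15. -30.] [57. 56. 57.]
-30 389 [  8. -12. -30.] [ 14.  15. -25.] [58. 56. 58.]
-25 310 [  8. -12. -25.] [ 13.  15. -20.] [60. 58. 60.]
-20 173 [  8. -11. -20.] [ 13.  13. -15.] [76. 73. 74.]
-15 2 [ 12.  -4. -15.] [ 12.   2. -15.] [74. 72. 72.]
-10 163 [ -8. -20.  -7.] [  5. -14.  -5.] [161. 154. 155.]
-5 251 [-11. -20.  -5.] [  8. -11.  -0.] [121. 116. 117.]
0 63 [ -1. -20.   0.] [ 8. -9.  5.] [98. 93. 94.]
scene1 734
-60 39 [-17. -20. -60.] [  7.  19. -55.] [75. 74. 73.]
-55 28 [-14. -14. -55.] [  0.  18. -50.] [89. 88. 87.]
-50 29 [-14. -12. -50.] [  2.  15. -45.] [101. 100.  99.]
-45 32 [-14. -12. -45.] [  6.  15. -40.] [111. 111. 109.]
-40 26 [-13. -12. -39.] [  3.  15. -35.] [109. 108. 107.]
-35 28 [-12. -11. -35.] [  6.  15. -30.] [97. 97. 96.]
-30 32 [-15. -12. -30.] [  1.  15. -25.] [106. 105. 104.]
-25 23 [-13. -10. -25.] [ -4.  14. -20.] [112. 111. 110.]
-20 16 [-11.  -4. -20.] [  2.  13. -15.] [122. 121. 119.]
-15 2 [ -9.  -1. -15.] [ -9.   4. -14.] [108. 106. 102.]
-10 20 [-19. -20.  -8.] [-3.  1. -5.] [170. 166. 161.]
-5 9 [-19. -19.  -5.] [-10. -10.  -1.] [188. 183. 178.]
0 2 [-14. -19.   0.] [-12. -17.   1.] [156. 154. 148.]
side1 60
-40 1 [  9. -14. -39.] [  9. -14. -39.] [66. 68. 67.]
-25 1 [ 13.  -6. -24.] [ 13.  -6. -24.] [170. 175. 168.]
[[0.7496577  0.7487422  1.5634847 ]
 [0.1448327  0.14545944 0.14548865]
 [0.14121306 0.14084257 0.14097923]
 [0.13691702 0.13631064 0.13674386]
 [0.13279735 0.13201593 0.1331494 ]
 [0.12961288 0.12817565 0.12863149]
 [0.12429538 0.12635498 0.12315268]
 [0.12036002 0.12089311 0.12047828]
 [0.11806769 0.11732887 0.11739778]]
```

The visible fingertip ends about 15 mm behind the reported TCP, not 11 mm ahead of it, so the fingers passed over the spoke without touching. Before going deeper I'll check how far out the gripper body reaches.

```bash
python3 - <<'E'
from h import *
from plant import monitor
s=monitor.read_state(); R=Ro.from_rotvec(s["ee_rot"])
for n in("wrist1","scene1"):
    d=np.load(n+".npz"); P=cloud(d); h=P.shape
    q=R.inv().apply((P-s["ee_pos"]).reshape(-1,3)).reshape(h)*1e3
    m=(abs(q[...,0])<70)&(abs(q[...,1])<75)&(d["z_map"]>0)
    for z in range(-120,-30,10):
        k=m&(q[...,2]>=z)&(q[...,2]<z+10)
        if k.sum(): print(n,z,k.sum(),q[k].min(0).round()[:2],q[k].max(0).round()[:2])
E
python3 st.py 315,70,0 315,70,24 311,70,24 $(seq 308 -4 248 | sed 's/$/,70,24/')
```

```text
wrist1 -110 2589 [ 14. -53.] [23. 56.]
wrist1 -100 13641 [  5. -58.] [20. 61.]
wrist1 -90 12467 [ -6. -54.] [20. 57.]
wrist1 -80 6426 [ -7. -47.] [20. 49.]
wrist1 -70 7605 [-11. -39.] [16. 41.]
wrist1 -60 2035 [-11. -30.] [16. 34.]
wrist1 -50 1162 [ -9. -12.] [14. 15.]
wrist1 -40 4480 [  8. -75.] [45. 15.]
scene1 -120 204 [-22. -50.] [ 5. 51.]
scene1 -110 253 [-21. -59.] [12. 63.]
scene1 -100 199 [-19. -60.] [11. 63.]
scene1 -90 152 [-21. -51.] [17. 53.]
scene1 -80 159 [-19. -44.] [14. 47.]
scene1 -70 152 [-17. -35.] [12. 37.]
scene1 -60 75 [-17. -26.] [ 7. 31.]
scene1 -50 61 [-14. -12.] [ 6. 15.]
scene1 -40 104 [-13. -73.] [42. 15.]
4.9 [ 0.6578 -0.077   0.1886] [ 0.274  0.81   0.324  1.603 -0.858  1.995] [-0.6 -0.1  0. ] [2.83671e+02 7.01310e+01 1.40000e-01 1.00000e+00]
315,70,0 [-28. -25.  -0.] [ 0.004 -0.003  0.   ]
315,70,24 [-28. -26.  24.] [ 0.004 -0.003  0.   ]
311,70,24 [-25. -22.  24.] [ 0.004 -0.003  0.   ]
308,70,24 [-23. -19.  24.] [ 0.004 -0.003  0.   ]
304,70,24 [-20. -15.  24.] [ 0.004 -0.003  0.   ]
300,70,24 [-16. -12.  24.] [ 0.004 -0.003  0.   ]
296,70,24 [-13.  -8.  24.] [ 0.004 -0.003  0.   ]
292,70,24 [-9. -5. 24.] [ 0.004 -0.003  0.   ]
288,70,24 [-5. -3. 24.] [ 0.004 -0.003  0.   ]
284,70,24 [-0. -0. 24.] [ 0.004 -0.003  0.   ]
280,70,24 [ 4.  2. 24.] [ 0.004 -0.003  0.   ]
276,70,24 [ 9.  3. 24.] [ 0.004 -0.003  0.   ]
272,70,24 [13.  5. 24.] [ 0.004 -0.003  0.   ]
268,70,24 [18.  6. 24.] [ 0.004 -0.003  0.   ]
264,70,24 [23.  7. 24.] [ 0.004 -0.003  0.   ]
260,70,24 [28.  7. 24.] [ 0.004 -0.003  0.   ]
256,70,24 [33.  7. 24.] [ 0.004 -0.003  0.   ]
252,70,24 [38.  7. 24.] [ 0.004 -0.003  0.   ]
248,70,24 [42.  6. 24.] [ 0.004 -0.003  0.   ]
```

Emit:
play_rows --pt "-10 -8 -8 0 0 0 0" --pt "-28 -25 -8 0 0 0 0" --pt "-36 -44 -8 0 0 0 0" --pt "-36 -44 -8 0 0 0 0" --pt "-36 -44 -8 0 0 0 0" --pt "-36 -44 8 0 0 0 0" --pt "-36 -44 24 0 0 0 0" --pt "-36 -44 24 0 0 0 0" --pt "-36 -44 24 0 0 0 0"

```text
time: 5.8
ee_pos: [0.6173, -0.1171, 0.2114]
ee_rot: [1.612, 1.765, -1.03]
wrist_force: [-0.0, -0.2, 0.4]
grip_width: -0.0003
grasp_force: 0.0
```

```bash
python3 st.py $(seq 328 -3 250 | sed 's/$/,70,24/')
```

```text
5.8 [ 0.6173 -0.1171  0.2114] [ 0.233  0.697  0.16   1.51  -0.878  1.94 ] [-0.  -0.2  0.4] [331.259  69.499  24.523   1.   ]
328,70,24 [ 1.  4. -1.] [ 0.003 -0.003  0.   ]
325,70,24 [ 2.  7. -0.] [ 0.003 -0.003  0.   ]
322,70,24 [ 3. 11. -0.] [ 0.003 -0.003  0.   ]
319,70,24 [ 5. 14. -0.] [ 0.003 -0.003  0.   ]
316,70,24 [ 7. 17. -0.] [ 0.003 -0.003  0.   ]
313,70,24 [ 9. 20. -0.] [ 0.003 -0.003  0.   ]
310,70,24 [11. 23. -0.] [ 0.003 -0.003  0.   ]
307,70,24 [13. 26. -0.] [ 0.003 -0.003  0.   ]
304,70,24 [16. 29. -0.] [ 0.003 -0.003  0.   ]
301,70,24 [18. 31. -0.] [ 0.003 -0.003  0.   ]
298,70,24 [21. 34. -0.] [ 0.003 -0.003  0.   ]
295,70,24 [24. 36. -0.] [ 0.003 -0.003  0.   ]
292,70,24 [27. 38. -0.] [ 0.003 -0.003  0.   ]
289,70,24 [30. 40. -0.] [ 0.003 -0.003  0.   ]
286,70,24 [33. 42. -0.] [ 0.003 -0.003  0.   ]
283,70,24 [36. 44. -0.] [ 0.003 -0.003  0.   ]
280,70,24 [40. 45. -0.] [ 0.003 -0.003  0.   ]
277,70,24 [43. 47. -0.] [ 0.003 -0.003  0.   ]
274,70,24 [47. 48. -0.] [ 0.003 -0.003  0.   ]
271,70,24 [50. 49. -0.] [ 0.003 -0.003  0.   ]
268,70,24 [54. 50. -0.] [ 0.003 -0.003  0.   ]
265,70,24 [57. 50. -0.] [ 0.003 -0.003  0.   ]
262,70,24 [61. 51. -0.] [ 0.003 -0.003  0.   ]
259,70,24 [65. 51. -0.] [ 0.003 -0.003  0.   ]
256,70,24 [68. 51. -0.] [ 0.003 -0.003  0.   ]
253,70,24 [72. 51. -0.] [ 0.003 -0.003  0.   ]
250,70,24 [76. 50. -0.] [ 0.003 -0.003  0.   ]
```

Emit:
play_rows --pt "1 4 0 0 0 0 0" --pt "2 7 0 0 0 0 0" --pt "3 11 0 0 0 0 0" --pt "5 14 0 0 0 0 0" --pt "7 17 0 0 0 0 0" --pt "9 20 0 0 0 0 0" --pt "11 23 0 0 0 0 0" --pt "13 26 0 0 0 0 0" --pt "16 29 0 0 0 0 0" --pt "18 31 0 0 0 0 0" --pt "21 34 0 0 0 0 0" --pt "24 36 0 0 0 0 0"

```text
time: 7.0
ee_pos: [0.6486, -0.1041, 0.1861]
ee_rot: [1.611, 1.765, -1.031]
wrist_force: [-5.6, -3.0, 3.5]
grip_width: 0.0001
grasp_force: 2.5
```

```bash
python3 st.py c $(seq 292 -3 250 | sed 's/$/,70,24/')
```

```text
7.0 [ 0.6486 -0.1041  0.1861] [ 0.241  0.776  0.25   1.531 -0.875  1.951] [-5.6 -3.   3.5] [295.875  69.678  24.715   1.   ]
side ((np.float64(0.07819924546819833), np.float64(98.65887123033208), np.int64(11)), np.float64(61.93384574039356), np.int64(225), np.float64(0.6521979977176324))
scene ((np.float64(0.08110436383945924), np.float64(98.33269685923057), np.int64(12)), np.float64(62.084067999296806), np.int64(340), np.float64(0.35419134162764493))
292,70,24 [ 4.  3. -1.] [ 0.003 -0.002  0.   ]
289,70,24 [ 7.  5. -1.] [ 0.003 -0.002  0.   ]
286,70,24 [10.  7. -1.] [ 0.003 -0.002  0.   ]
283,70,24 [13.  9. -1.] [ 0.003 -0.002  0.   ]
280,70,24 [16. 10. -1.] [ 0.003 -0.002  0.   ]
277,70,24 [20. 11. -1.] [ 0.003 -0.002  0.   ]
274,70,24 [23. 13. -1.] [ 0.003 -0.002  0.   ]
271,70,24 [27. 14. -1.] [ 0.003 -0.002  0.   ]
268,70,24 [30. 14. -1.] [ 0.003 -0.002  0.   ]
265,70,24 [34. 15. -1.] [ 0.003 -0.002  0.   ]
262,70,24 [38. 15. -1.] [ 0.003 -0.002  0.   ]
259,70,24 [41. 16. -1.] [ 0.003 -0.002  0.   ]
256,70,24 [45. 16. -1.] [ 0.003 -0.002  0.   ]
253,70,24 [49. 15. -1.] [ 0.003 -0.002  0.   ]
250,70,24 [52. 15. -1.] [ 0.003 -0.002  0.   ]
```

The wheel is turning; the stem is now at about 98–99°. I'll continue the first push.

Emit:
play_rows --pt "4 3 -1 0 0 0 0" --pt "7 5 -1 0 0 0 0" --pt "10 7 -1 0 0 0 0" --pt "13 9 -1 0 0 0 0" --pt "16 10 -1 0 0 0 0" --pt "20 11 -1 0 0 0 0" --pt "23 13 -1 0 0 0 0" --pt "27 14 -1 0 0 0 0" --pt "30 14 -1 0 0 0 0" --pt "34 15 -1 0 0 0 0" --pt "38 15 -1 0 0 0 0" --pt "41 16 -1 0 0 0 0"

```text
time: 8.3
ee_pos: [0.6593, -0.0786, 0.1508]
ee_rot: [1.612, 1.765, -1.028]
wrist_force: [-1.7, -2.3, 5.4]
grip_width: -0.0002
grasp_force: 2.5
```

```bash
python3 st.py c 259,70,24 262,70,24 265,70,24 265,70,-25 300,70,-25 330,70,-25 340,70,-25 
```

```text
8.3 [ 0.6593 -0.0786  0.1508] [ 0.271  0.837  0.279  1.527 -0.86   1.992] [-1.7 -2.3  5.4] [258.833  71.246  22.626   1.   ]
side ((0, -1, np.int64(0)), np.float64(24.554027380212293), np.int64(131), np.float64(0.7918988313402148))
scene ((np.float64(0.07814333208096712), np.float64(63.095184641226005), np.int64(17)), np.float64(31.89422983504311), np.int64(488), np.float64(0.4144609930728621))
259,70,24 [-0. -1.  1.] [ 0.005 -0.003  0.   ]
262,70,24 [-4. -1.  1.] [ 0.005 -0.003  0.   ]
265,70,24 [-7. -2.  1.] [ 0.005 -0.003  0.   ]
265,70,-25 [ -7.  -2. -48.] [ 0.005 -0.003  0.   ]
300,70,-25 [-45. -20. -48.] [ 0.005 -0.003  0.   ]
330,70,-25 [-65. -50. -48.] [ 0.005 -0.003  0.   ]
340,70,-25 [-67. -62. -48.] [ 0.005 -0.003  0.   ]
```

Emit:
play_rows --pt "-7 -2 0 0 0 0 0" --pt "-7 -2 -24 0 0 0 0" --pt "-7 -2 -48 0 0 0 0" --pt "-45 -20 -48 0 0 0 0" --pt "-65 -50 -48 0 0 0 0" --pt "-68 -68 -48 0 0 0 0" --pt "-68 -68 -48 0 0 0 0" --pt "-68 -68 -48 0 0 0 0" --pt "-68 -68 -24 0 0 0 0" --pt "-68 -68 1 0 0 0 0" --pt "-68 -68 1 0 0 0 0" --pt "-68 -68 1 0 0 0 0"

```text
time: 9.6
ee_pos: [0.6021, -0.1189, 0.216]
ee_rot: [1.613, 1.766, -1.03]
wrist_force: [-0.4, -0.0, 0.3]
grip_width: 0.0003
grasp_force: 0.0
```

```bash
python3 st.py c $(seq 340 -3 266 | sed 's/$/,70,24/')
```

```text
9.6 [ 0.6021 -0.1189  0.216 ] [ 0.235  0.669  0.117  1.498 -0.876  1.944] [-0.4 -0.   0.3] [344.493  69.406  25.085   1.   ]
side ((np.float64(0.07746487942996494), np.float64(63.64638797948453), np.int64(10)), np.float64(26.93389166405889), np.int64(376), np.float64(0.8094840594532375))
scene ((np.float64(0.07790752451614219), np.float64(63.5304815617363), np.int64(16)), np.float64(27.23906136533569), np.int64(470), np.float64(0.3271299606853642))
340,70,24 [-0.  5. -1.] [ 0.003 -0.004  0.   ]
337,70,24 [ 0.  9. -1.] [ 0.003 -0.004  0.   ]
334,70,24 [ 1. 13. -1.] [ 0.003 -0.004  0.   ]
331,70,24 [ 2. 16. -1.] [ 0.003 -0.004  0.   ]
328,70,24 [ 3. 20. -1.] [ 0.003 -0.004  0.   ]
325,70,24 [ 5. 23. -1.] [ 0.003 -0.004  0.   ]
322,70,24 [ 6. 27. -1.] [ 0.003 -0.004  0.   ]
319,70,24 [ 8. 30. -1.] [ 0.003 -0.004  0.   ]
316,70,24 [ 9. 33. -1.] [ 0.003 -0.004  0.   ]
313,70,24 [11. 36. -1.] [ 0.003 -0.004  0.   ]
310,70,24 [14. 39. -1.] [ 0.003 -0.004  0.   ]
307,70,24 [16. 42. -1.] [ 0.003 -0.004  0.   ]
304,70,24 [18. 45. -1.] [ 0.003 -0.004  0.   ]
301,70,24 [21. 47. -1.] [ 0.003 -0.004  0.   ]
298,70,24 [24. 50. -1.] [ 0.003 -0.004  0.   ]
295,70,24 [26. 52. -1.] [ 0.003 -0.004  0.   ]
292,70,24 [29. 54. -1.] [ 0.003 -0.004  0.   ]
289,70,24 [32. 56. -1.] [ 0.003 -0.004  0.   ]
286,70,24 [36. 58. -1.] [ 0.003 -0.004  0.   ]
283,70,24 [39. 60. -1.] [ 0.003 -0.004  0.   ]
280,70,24 [42. 61. -1.] [ 0.003 -0.004  0.   ]
277,70,24 [46. 63. -1.] [ 0.003 -0.004  0.   ]
274,70,24 [49. 64. -1.] [ 0.003 -0.004  0.   ]
271,70,24 [53. 65. -1.] [ 0.003 -0.004  0.   ]
268,70,24 [56. 65. -1.] [ 0.003 -0.004  0.   ]
```

Emit:
play_rows --pt "0 5 -1 0 0 0 0" --pt "1 10 -1 0 0 0 0" --pt "2 15 -1 0 0 0 0" --pt "3 20 -1 0 0 0 0" --pt "5 23 -1 0 0 0 0" --pt "6 27 -1 0 0 0 0" --pt "8 30 -1 0 0 0 0" --pt "9 33 -1 0 0 0 0" --pt "11 36 -1 0 0 0 0" --pt "14 39 -1 0 0 0 0" --pt "16 42 -1 0 0 0 0" --pt "18 45 -1 0 0 0 0"

```text
time: 10.9
ee_pos: [0.6433, -0.1081, 0.1951]
ee_rot: [1.612, 1.766, -1.031]
wrist_force: [-4.4, -1.2, 2.7]
grip_width: -0.0001
grasp_force: 2.3
```

```bash
python3 st.py c $(seq 301 -3 265 | sed 's/$/,70,24/')
```

```text
10.9 [ 0.6433 -0.1081  0.1951] [ 0.237  0.758  0.238  1.532 -0.876  1.945] [-4.4 -1.2  2.7] [304.926  70.677  23.539   1.   ]
side ((0, -1, np.int64(0)), np.float64(0.1197889368733736), np.int64(243), np.float64(0.7152260577056152))
scene ((np.float64(0.07422947175644333), np.float64(38.50984978515188), np.int64(12)), np.float64(1.802039118951969), np.int64(395), np.float64(0.3143052602753706))
301,70,24 [4. 3. 0.] [ 0.003 -0.002  0.   ]
298,70,24 [7. 5. 0.] [ 0.003 -0.002  0.   ]
295,70,24 [9. 8. 1.] [ 0.003 -0.002  0.   ]
292,70,24 [12. 10.  1.] [ 0.003 -0.002  0.   ]
289,70,24 [15. 12.  1.] [ 0.003 -0.002  0.   ]
286,70,24 [19. 14.  1.] [ 0.003 -0.002  0.   ]
283,70,24 [22. 15.  1.] [ 0.003 -0.002  0.   ]
280,70,24 [25. 17.  1.] [ 0.003 -0.002  0.   ]
277,70,24 [29. 18.  1.] [ 0.003 -0.002  0.   ]
274,70,24 [32. 19.  1.] [ 0.003 -0.002  0.   ]
271,70,24 [36. 20.  1.] [ 0.003 -0.002  0.   ]
268,70,24 [39. 21.  1.] [ 0.003 -0.002  0.   ]
265,70,24 [43. 22.  1.] [ 0.003 -0.002  0.   ]
```

Emit:
play_rows --pt "4 3 0 0 0 0 0" --pt "7 5 0 0 0 0 0" --pt "9 8 0 0 0 0 0" --pt "12 10 0 0 0 0 0" --pt "15 12 0 0 0 0 0" --pt "19 14 0 0 0 0 0" --pt "22 15 0 0 0 0 0" --pt "25 17 0 0 0 0 0" --pt "29 18 0 0 0 0 0" --pt "30 19 0 0 0 0 0" --pt "30 19 0 0 0 0 0"

```text
time: 12.1
ee_pos: [0.6585, -0.0902, 0.1671]
ee_rot: [1.613, 1.765, -1.027]
wrist_force: [0.2, -2.3, 0.9]
grip_width: -0.0
grasp_force: 1.0
```

```bash
cat >> h.py <<'E'
def stem(d): # brass tip centroid, cast on plane + depth-based spokes median (valid near stem in -60..60)
    I=d["img"].astype(int); h,w=I.shape[:2]; u,v=np.meshgrid(np.arange(w),np.arange(h))
    P=cloud(d); q=P-H; ax=q@A; r=np.hypot(q@Y,q@U); ph=np.degrees(np.arctan2(-(q@Y),q@U)); ph=(ph+180)%360-180
    b=(r>.06)&(r<.1)&(abs(ax)<.02)&(I[...,0]-I[...,2]>40)&(d["z_map"]>0)
    k=(r>.075)&(r<.103)&(abs(ax)<.02)&(I.max(2)<75)&(d["z_map"]>0)&(abs(ph)<40)
    return [(int(m.sum()),*np.round([np.mean(ph[m]),np.mean(r[m]),np.mean(ax[m]),(q@Y)[m].mean()*1e3],3)) for m in (b,k) if m.sum()]
E
python3 st.py c 274,70,24 272,70,24 270,70,24 268,70,24 266,70,24; python3 -c "
from h import *
for n in ('side1','scene1'): print(stem(np.load(n+'.npz')))"
```

```text
12.1 [ 0.6585 -0.0902  0.1671] [ 0.256  0.814  0.278  1.533 -0.867  1.971] [ 0.2 -2.3  0.9] [274.996  70.926  22.997   1.   ]
side ((0, -1, np.int64(0)), np.float64(42.02132893424891), np.int64(222), np.float64(0.7700914744348009))
scene ((np.float64(0.06661507419271345), np.float64(12.230053961438147), np.int64(1)), np.float64(43.479167003825395), np.int64(442), np.float64(0.3838682595276791))
274,70,24 [ 1. -1.  1.] [ 0.005 -0.004  0.   ]
272,70,24 [4. 0. 1.] [ 0.005 -0.004  0.   ]
270,70,24 [6. 1. 1.] [ 0.005 -0.004  0.   ]
268,70,24 [9. 1. 1.] [ 0.005 -0.004  0.   ]
266,70,24 [11.  2.  1.] [ 0.005 -0.004  0.   ]
[]
[(5, np.float64(7.164), np.float64(0.075), np.float64(-0.003), np.float64(-9.323))]
```

Emit:
play_rows --pt "2 0 1 0 0 0 0" --pt "4 0 1 0 0 0 0" --pt "4 0 1 0 0 0 0" --pt "4 0 1 0 0 0 0"

```text
time: 12.6
ee_pos: [0.6582, -0.0888, 0.1641]
ee_rot: [1.612, 1.764, -1.026]
wrist_force: [3.3, -1.3, 3.6]
grip_width: 0.0
grasp_force: 2.0
```

```bash
python3 st.py 272,70,24 280,70,24 280,70,-20
```

```text
12.6 [ 0.6582 -0.0888  0.1641] [ 0.258  0.816  0.273  1.528 -0.867  1.974] [ 3.3 -1.3  3.6] [272.384  70.202  23.516   1.   ]
272,70,24 [ 1. -0.  0.] [ 0.006 -0.003 -0.   ]
280,70,24 [-9. -3.  0.] [ 0.006 -0.003 -0.   ]
280,70,-20 [ -9.  -3. -44.] [ 0.006 -0.003 -0.   ]
```

Emit:
play_rows --pt "-9 -3 0 0 0 0 0" --pt "-9 -3 0 0 0 0 0" --pt "-9 -3 -22 0 0 0 0" --pt "-9 -3 -44 0 0 0 0" --pt "-9 -3 -84 0 0 0 0" --pt "-9 -3 -124 0 0 0 0" --pt "-9 -3 -124 0 0 0 0" --pt "-9 -3 -124 0 0 0 0"

```text
time: 13.4
ee_pos: [0.669, 0.008, 0.2412]
ee_rot: [1.612, 1.767, -1.027]
wrist_force: [0.6, -0.8, -0.4]
grip_width: -0.0001
grasp_force: 0.0
```

```bash
cat >> h.py <<'E'
def spokefit(d,th0): # th0 stem phi deg guess; cylinder fit to bright depth points near spoke plane
    I=d["img"].astype(int); P=cloud(d)-H; ax=P@A;y=-(P@Y);u=P@U;r=np.hypot(y,u)
    m=(r>.04)&(r<.1)&(abs(ax)<.02)&(I.max(2)>70)&(d["z_map"]>0)
    Q=np.c_[u[m],y[m],ax[m]]
    def res(p):
        a=np.radians(p[0]+36+72*np.arange(5)); q=Q-np.r_[p[1],p[2],p[3]]/1e3
        perp=-np.outer(q[:,0],np.sin(a))+np.outer(q[:,1],np.cos(a)); al=np.outer(q[:,0],np.cos(a))+np.outer(q[:,1],np.sin(a))
        D=np.where(al>0,np.hypot(perp,q[:,2:]),9).min(1); return (D-.007)*1e3
    s=least_squares(res,[th0,0,0,0],loss="soft_l1",f_scale=.7)
    return s.x.round(2),int(m.sum()),np.median(abs(s.fun)).round(2)
E
cat > meas.py <<'E'
from h import *
import sys
from plant import eyes,monitor
for n in("wrist","side","scene"):
    d=eyes.snapshot(n); np.savez(n+"1.npz",**d); print(n,spokefit(d,float(sys.argv[1])),stem(d))
    cv2.imwrite(f"pics/{n}_m{len(sys.argv)}.png",d["img"][:,:,::-1])
E
python3 -c "
from h import *
for n in('side0','scene0'):print(spokefit(np.load(n+'.npz'),115))"
python3 meas.py 4; python3 st.py
```

```text
(array([115.11,  -0.71,   3.79,  -1.04]), 457, np.float64(1.17))
(array([115.42,   0.56,   0.45,   0.15]), 445, np.float64(0.75))
wrist (array([ 5.5 , -1.32,  0.79,  1.65]), 8314, np.float64(0.38)) [(244, np.float64(8.283), np.float64(0.075), np.float64(-0.001), np.float64(-10.214)), (369, np.float64(5.592), np.float64(0.092), np.float64(-0.004), np.float64(-8.985))]
side (array([4., 0., 0., 0.]), 0, np.float64(nan)) []
scene (array([5.64, 0.91, 0.37, 0.18]), 466, np.float64(0.69)) [(5, np.float64(4.977), np.float64(0.075), np.float64(-0.004), np.float64(-6.478))]
13.55 [0.6682 0.0058 0.2409] [ 0.375  0.886  0.607  1.907 -0.803  2.124] [-0.7  0.1 -0.1] [280.607  68.542 -98.241   1.   ]
  return _methods._mean(a, axis=axis, dtype=dtype,
  ret = ret.dtype.type(ret / rcount)
```

View pics/wrist_m2.png

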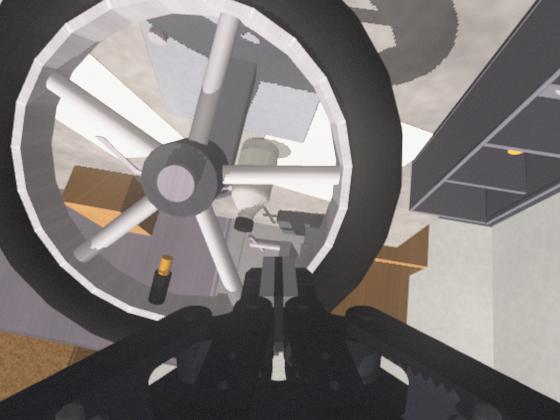

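The stem, at (160,280) in the wrist view, sits between two spokes. The wrist and scene fits agree at 5.5°, so I need another 5.5° turn, with the finger ending near φ=267.

```bash
python3 st.py 280,70,-20 280,70,24 275,70,24 272,70,24 270,70,24 268,70,24 267,70,24 266,70,24
```

```text
13.55 [0.6682 0.0058 0.2409] [ 0.375  0.886  0.607  1.907 -0.803  2.124] [-0.7  0.1 -0.1] [280.607  68.542 -98.241   1.   ]
280,70,-20 [-0.  2. 78.] [ 0.001 -0.003 -0.   ]
280,70,24 [ -0.   1. 122.] [ 0.001 -0.003 -0.   ]
275,70,24 [  5.   4. 122.] [ 0.001 -0.003 -0.   ]
272,70,24 [  9.   5. 122.] [ 0.001 -0.003 -0.   ]
270,70,24 [ 11.   5. 122.] [ 0.001 -0.003 -0.   ]
268,70,24 [ 14.   6. 122.] [ 0.001 -0.003 -0.   ]
267,70,24 [ 15.   6. 122.] [ 0.001 -0.003 -0.   ]
266,70,24 [ 16.   6. 122.] [ 0.001 -0.003 -0.   ]
```

Emit:
play_rows --pt "0 1 40 0 0 0 0" --pt "0 1 80 0 0 0 0" --pt "0 1 100 0 0 0 0" --pt "0 1 122 0 0 0 0" --pt "0 1 122 0 0 0 0" --pt "5 4 122 0 0 0 0" --pt "9 5 122 0 0 0 0" --pt "11 5 122 0 0 0 0" --pt "13 6 122 0 0 0 0" --pt "14 6 122 0 0 0 0" --pt "14 6 122 0 0 0 0" --pt "14 6 122 0 0 0 0"

```text
time: 14.75
ee_pos: [0.6599, -0.0841, 0.1605]
ee_rot: [1.612, 1.765, -1.028]
wrist_force: [-0.5, -1.8, 3.5]
grip_width: -0.0001
grasp_force: 1.7
```

```bash
python3 st.py c 268,70,24 267,70,24 266,70,24; python3 -c "
from h import *
print(spokefit(np.load('scene1.npz'),1))"
```

```text
14.75 [ 0.6599 -0.0841  0.1605] [ 0.264  0.826  0.284  1.535 -0.863  1.981] [-0.5 -1.8  3.5] [267.766  71.274  21.571   1.   ]
side ((0, -1, np.int64(0)), np.float64(33.177049838484336), np.int64(130), np.float64(0.7224502732395934))
scene ((0, -1, np.int64(0)), np.float64(37.59532598703184), np.int64(477), np.float64(0.4263157986609674))
268,70,24 [-0. -1.  2.] [ 0.005 -0.003 -0.   ]
267,70,24 [ 1. -1.  2.] [ 0.005 -0.003 -0.   ]
266,70,24 [ 2. -1.  2.] [ 0.005 -0.003 -0.   ]
(array([ 7.55,  9.89, -2.09, -1.37]), 450, np.float64(2.31))
```

Emit:
play_rows --pt "1 0 1 0 0 0 0" --pt "1 0 1 0 0 0 0" --pt "1 0 1 0 0 0 0" --pt "-8 -2 1 0 0 0 0" --pt "-8 -2 1 0 0 0 0" --pt "-8 -2 -22 0 0 0 0" --pt "-8 -2 -44 0 0 0 0" --pt "-8 -2 -84 0 0 0 0" --pt "-8 -2 -122 0 0 0 0" --pt "-8 -2 -122 0 0 0 0" --pt "-8 -2 -122 0 0 0 0"

```text
time: 15.95
ee_pos: [0.6723, 0.0115, 0.2356]
ee_rot: [1.612, 1.766, -1.027]
wrist_force: [-0.3, -0.7, -0.8]
grip_width: 0.0002
grasp_force: 0.0
```

```bash
python3 meas.py 0 2>/dev/null; python3 st.py 275,70,24 268,70,24 267,70,24 266,70,24
```

```text
wrist (array([ 0.53, -1.32,  0.78,  1.64]), 8108, np.float64(0.38)) [(228, np.float64(1.772), np.float64(0.075), np.float64(-0.001), np.float64(-2.023)), (368, np.float64(0.502), np.float64(0.092), np.float64(-0.003), np.float64(-0.809))]
side (array([0., 0., 0., 0.]), 0, np.float64(nan)) []
scene (array([0.65, 0.84, 0.4 , 0.08]), 466, np.float64(0.62)) [(5, np.float64(1.14), np.float64(0.073), np.float64(-0.003), np.float64(-1.431))]
16.1 [0.6714 0.0093 0.2353] [ 0.378  0.899  0.619  1.908 -0.801  2.127] [ 0.  -0.  -0.2] [274.762  70.317 -98.324   1.   ]
275,70,24 [ -1.  -1. 122.] [ 0.002 -0.003  0.   ]
268,70,24 [  8.   2. 122.] [ 0.002 -0.003  0.   ]
267,70,24 [  9.   2. 122.] [ 0.002 -0.003  0.   ]
266,70,24 [ 10.   2. 122.] [ 0.002 -0.003  0.   ]
```

The stem is within about 0.6° of the top by two independent views, and the arm is clear, so I'm handing in.

```bash
python3 -c "
from plant import bot
print(bot.close_job())"
```

```text
the job is handed in; nothing more can be done
None
```

The job is handed in: I pushed two spokes in turn and left the valve stem about 0.6° (1 mm) from straight above the hub, with the wheel at rest and the gripper about 110 mm clear. I took no closing picture to check the other bench items, but the wrist force showed no sign of contact with them.

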